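Release a locked tube stub and push it home in the other socket

ROBOT

A 6-joint arm with a two-finger parallel gripper is mounted at the origin on the work surface; the furniture and walls round the work are solid. World frame = base frame: x ahead of the robot, y to its left, z up, the work surface at z = 0. Lengths are in mm, angles in rad, forces in N, time in s.
With the tool pointing down it reaches from about 350 to 875 mm from the base axis. Payload 4.2 kg.
Tool frame: the origin (TCP) lies midway between the tips of the shut fingers; the grasp point (between the pads) lies 19 mm behind it; z points along the fingers, y is the line along which they close (so a half turn about z gives the same grasp; the last joint's range is limited). The gripper opens to 85 mm and grips with 20 to 120 N. Pads are 22 mm wide; open, the fingers measure 114 mm over their backs; the gripper's body (76 mm by 85 mm) begins 54 mm behind the grasp point. The pads swing forward as they close: fully open they stand 13 mm farther back than shut.
Start: joints at [-0.914, 0.385, 0.008, 0, -1.194, -0.259], TCP at [242.133, -576.169, 231.312] pointing down, gripper open.
Joint ranges: [-3.14, 3.14], [-1.21, 2.06], [-1.07, 1.41], [-3.16, 2.05], [-2.99, -0.16], [-3.1, 3.1]. Speed limits (rad/s): [2.79, 2.79, 3.14, 3.14, 3.14, 3.14].

INTERFACE

Orientations are given as a unit quaternion [x, y, z, w].
In Python, from bench import arm gives the robot as it stands. The module is installed in compiled form; this text tells all that it offers.
- The arm moves only by the shell command python3 -m handwheel 'ROWS' [OPENING]. ROWS is JSON, a list of rows, each an object of numbers: "x", "y", "z": the shift along the world's x, y, z each as a share of 20 cm, from -1 to 1; "ax", "ay", "az": the turn, a rotation vector about the world's x, y, z each as a share of 90 degrees, from -1 to 1. In form: [{"x": .., "y": .., "z": .., "ax": .., "ay": .., "az": ..}, ...]. A call has exactly 8 rows; each row shifts and turns the commanded pose from where the row before left it; what a row does not reach is not made up. A row lasts 1/10 s, in which the tool goes at most 50 mm and 8.59 degrees, less where a joint would pass 70% of its speed; a pose out of reach is approached as far as the arm can. A call with a number of a shift or a turn outside -1 to 1 is refused whole. A call with a gripper value outside its range is refused whole. OPENING is the opening, from -1 (shut) to 1 (fully open), set as the call begins (- or left out, the last holds). The fingers move at their own pace and stop on an object; the grip force is fixed at half the most. Time passes only in rows, so rows that do not move let the fingers close, or fill a call up. It gives the time, the measured TCP pose, the force, the opening and the grip force at its end, in the units of the state.
- arm.read_state(): the state, without advancing time (a new reading comes with each control period).
- arm.get_image(name): name is "scene" or "top" or "wrist"; returns the picture (384x512x3 uint8, red, green, blue); there is no depth.
- arm.camera_params(name): a dict with "K" (3x3 intrinsics, pixels), "position" and "orientation" of the camera in the world. Camera axes: x right, y down, z forward; pixel columns grow to the right and rows downward; lengths in mm; the calibration is good to about 2 mm. The wrist camera is an equidistant fisheye: a pixel r from the principal point sees the ray r / f radians off the axis. A picture is of the moment at which its call begins: read the wrist's pose just before it. camera_params takes no time and is no camera call; for the wrist camera it gives the pose at the moment of the call.
- arm.job_done(): hands the job in; it is judged then, once.
The state is a dict: "clock": time; "joints": joint angles; "joint_vel": joint speeds; "joint_efforts": joint torques, N m; "position": TCP position; "ee_rot": TCP orientation; "contact_force": force on the tool from outside, world axes, zero at the start; "wrist_torque": the same for the moment, N m; "gripper_width": finger opening in mm; "grasp_force": force on a finger pad.
Only numpy, scipy, OpenCV 4.12 (cv2) and the standard library are available. Lean on these libraries where they do the work, as an engineer would, in place of code of your own. Each camera call takes 0.05 s, during which the arm holds its last target. There are 200 camera calls.

TASK

The short brass tube is locked in the coupling with the black release collar; move it to the empty socket. Press the release collar in until the tube springs up free, draw the tube out, and push it fully home into the empty socket, past the spring grip, so that it locks, then let go. Feel for the pressure and do not force coupling or socket, and leave the loose things around them where they are.

Things in the scene. Friction and masses are not known exactly. Their poses are not given: they have to be found in the camera images.
- fitting_a: The coupling that holds the tube at the start, bolted upright to the bench. Origin: centre of its underside on the bench, z up along its axis. Steel base plate 90 x 90 x 8 mm, aluminium shell 64 mm across and 40 mm high, black release collar on top. More than 30 N on it in any direction, also by pulling the locked tube, damages it.
- collar_a (a point): Centre of the top face of fitting_a's collar at rest, 60 mm above the bench. Flat ring 52 mm across round a 26 mm hole (funnel 34 mm). It slides 6 mm straight down: spring 4 N at first, 9.4 N at the hard bottom. Fingertips either side of the tube can press it (anywhere on the ring works).
- grip_a (a point): Place of the grip inside fitting_a, 34 mm above the bench. It opens when the collar is 3.3 mm in (about 7 N) and stays open while the collar is held; the ejector spring then lifts the tube 14 mm in about half a second, and it stands loose and upright in the mouth, also when the collar is let go.
- fitting_b: The empty push-in socket, bolted upright to the bench: same base plate and shell as fitting_a but no black collar; a plain aluminium neck 48 mm across rises to 60 mm above the bench. Origin: centre of its underside on the bench, z up along its axis. More than 30 N on it in any direction damages it.
- mouth_b (a point): Centre of the socket's mouth, at the top face of the neck, 60 mm above the bench: a funnel 34 mm across at the top, narrowing to a 26 mm bore at 5 mm down, which guides the tube's 23 mm ring.
- grip_b (a point): Nominal place of the spring grip in fitting_b, 37 mm above the bench; grip and stop lie up to 7.5 mm higher or lower together (not measured). Pushing the tube in takes 4 to 12 N at the grip, falls off while its ring slips through, and snaps down when through; the hard stop is 1.5 to 3 mm on, the tube's lower end then 19.5 mm (12 to 27) above the bench. Short of it the tube can stick half-way.
- tube_center (a point): Centre of the rigid brass tube, upright: 16 mm across, 92 mm long, about 0.09 kg; z along it to its plain upper end. A raised ring 23 mm across, 12 to 16 mm from the lower end, locks behind the grip. Locked in fitting_a its centre is 64 mm above the bench, sprung free 78 mm. Hold it by its upper third: when home in the socket only its top 44 to 59 mm stand out of the neck.
- ring_nut_mid (a point): Loose bystander: chrome ring nut 44 mm across, 14 mm high; point at its middle.
- masking_tape_mid (a point): Loose bystander: roll of masking tape 86 mm across, 25 mm high; point at its middle.
- tape_measure_mid (a point): Loose bystander: tape measure 34 x 83 x 64 mm high, standing; point at its middle.
Not all that is in view belongs to the job. Of the things like the part that bears tube_center, leave any that is green or turquoise; of the rest the smaller one is meant.

How it is judged:
By the outcome, as a careful person would: the job done as asked, in the order asked, and still so for the second after the job is handed in, with the robot touching nothing.
It also fails if it takes over 69 s, if anything falls off the work surface, if the arm or the gripper's body presses on something with over 40 N, if the wrist force passes 120 N, or if a joint passes its speed limit or range.

## Working session

There is one attempt and no reset: what is moved stays moved. The work goes in short steps, Python scripts to look and compute and a shell command to move; the robot and the scene stay as the last step left them, time stands still between calls to the robot, and variables do not carry over. Pictures are saved under pics/ and viewed, at most 10 in all, crops included, and the job is handed in when it is done.

```bash
mkdir -p pics; python3 - <<'E'
from bench import arm
import cv2,numpy as np
ims=[arm.get_image(n) for n in("scene","top")]
for n,i in zip(("scene","top"),ims):
    cv2.imwrite(f"pics/{n}.png",i[...,::-1])
    cv2.imwrite(f"pics/{n}_v.png",cv2.resize(i[...,::-1],(768,576),interpolation=cv2.INTER_CUBIC))
    p=arm.camera_params(n);print(n,{k:np.round(v,4).tolist() for k,v in p.items() if k!='x'})
s=arm.read_state();print(s)
E
```

```text
scene {'K': [[488.7653, 0.0, 248.0415], [0.0, 488.7653, 191.9763], [0.0, 0.0, 1.0]], 'position': [-161.8352, 446.5829, 627.7179], 'orientation': [-0.4277, 0.7914, -0.3826, 0.2107]}
top {'K': [[378.8771, 0.0, 258.9239], [0.0, 378.8771, 183.7223], [0.0, 0.0, 1.0]], 'position': [366.6426, 54.2588, 921.1771], 'orientation': [-0.7011, 0.7114, -0.0365, 0.0323]}
{'clock': 0.1, 'joints': array([-9.14419546e-01,  3.85466080e-01,  6.76197950e-03, -4.10525986e-04,
       -1.19396094e+00, -2.58600655e-01]), 'joint_vel': array([-0.00077621, -0.00123304,  0.00335076,  0.00249217,  0.00081506,
        0.00073799]), 'joint_efforts': array([-6.66909727e-04, -3.93318272e+01,  1.88929868e+01,  4.19800535e+00,
       -2.59085609e-03, -1.14965795e-05]), 'position': array([ 241.92163351, -575.72867385,  230.34257991]), 'ee_rot': array([-1.97505127e-01,  9.80301390e-01,  9.22543711e-04, -2.41532603e-04]), 'contact_force': array([-0.50117982,  0.67033073, -1.47250135]), 'wrist_torque': array([-0.03524355, -0.04985208,  0.02091397]), 'grasp_force': 0.0, 'gripper_width': 85.43781442600952}
```

View pics/scene_v.png

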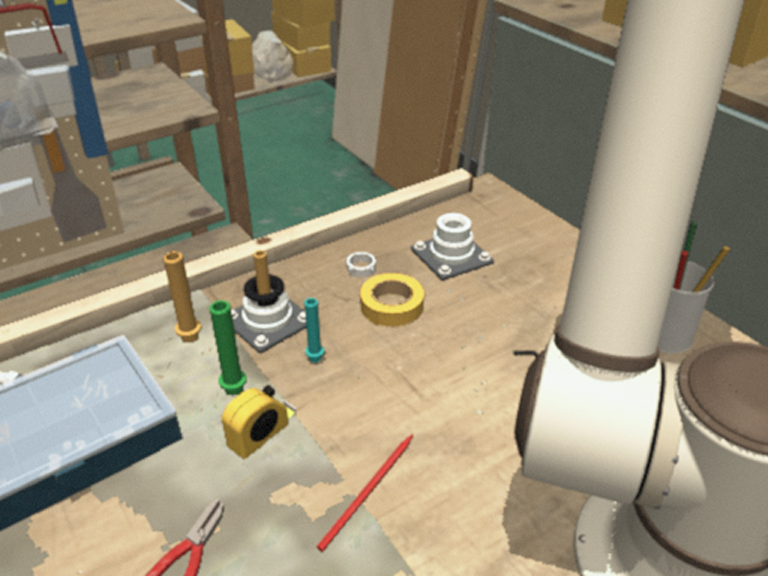

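View pics/top_v.png

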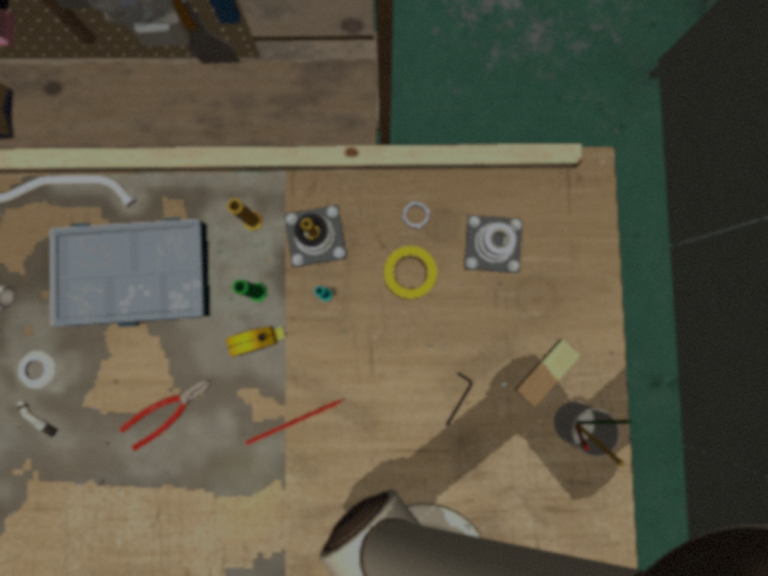

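The scene view shows coupling A with the brass tube at (265,290) and socket B at (453,240), both in 768-px coordinates. In the top view A is at (313,232) and B at (499,238). The ring nut is at (416,214), the tape roll at (410,272) and the turquoise tube at (323,293). The large brass tube at (245,212) and the green tube at (250,290) are decoys. Next I'll refine the positions.

```bash
cat > h.py <<'E'
import numpy as np,cv2
from bench import arm
from scipy.spatial.transform import Rotation as R
def ray(n,uv,P=None):
    P=P or arm.camera_params(n);K=np.array(P["K"]);d=np.array([(uv[0]-K[0,2])/K[0,0],(uv[1]-K[1,2])/K[1,1],1.])
    if n=="wrist":
        r=np.hypot(d[0],d[1]);d=np.array([d[0]/r*np.sin(r),d[1]/r*np.sin(r),np.cos(r)])
    return np.array(P["position"]),R.from_quat(P["orientation"]).apply(d)
def onz(n,uv,z,P=None):
    o,d=ray(n,uv,P);return (o+d*(z-o[2])/d[2])[:2].round(1)
def proj(n,X):
    P=arm.camera_params(n);v=R.from_quat(P["orientation"]).inv().apply(np.array(X)-P["position"]);K=np.array(P["K"])
    return (K@(v/v[2]))[:2].round(1)
E
python3 - <<'E'
from h import *
for nm,pts in dict(A=[(292,218),(334,211),(340,254),(297,261)],B=[(476,221),(516,223),(518,266),(471,264)]).items():
    print(nm,[onz("top",(u/1.5,v/1.5),12) for u,v in pts],np.mean([onz("top",(u/1.5,v/1.5),12) for u,v in pts],0))
for nm,p,z in [("nut",(416,214),7),("tape",(411,272),12),("turq",(323,293),50),("collar",(313,229),60),("tubetop",(307,224),110),("neckB",(500,238),60),("bigbrass",(236,206),150),("meas",(252,340),64)]:
    print(nm,onz("top",np.array(p)/1.5,z))
for nm,p,z in [("collar",(265,289),60),("tubetop",(262,254),110),("neckB",(454,224),60),("turqtop",(313,302),90)]: print("scene",nm,onz("scene",np.array(p)/1.5,z))
t=cv2.imread("pics/top.png");s=cv2.imread("pics/scene.png")
a=cv2.resize(t[125:190,180:260],None,fx=5,fy=5,interpolation=2);b=cv2.resize(t[125:190,290:370],None,fx=5,fy=5,interpolation=2)
c=cv2.resize(s[155:240,140:220],(400,275*1));c=cv2.resize(s[160:225,140:220],None,fx=5,fy=5,interpolation=2);d=cv2.resize(s[130:195,260:340],None,fx=5,fy=5,interpolation=2)
cv2.imwrite("pics/crop.png",cv2.resize(np.vstack([np.hstack([a,b]),np.hstack([c,d])]),(738,600)))
E
```

```text
A [array([551.4, 203.2]), array([562., 135.]), array([491.4, 125.7]), array([481., 195.])] [521.45  164.725]
B [array([542.3, -95.4]), array([ 538.1, -160.3]), array([ 467.8, -160.9]), array([472.1, -85.2])] [ 505.075 -125.45 ]
nut [556.2   1.6]
tape [460.6  11.8]
turq [426.2 149.2]
collar [524.  163.1]
tubetop [522.3 165.4]
neckB [ 506.1 -123.5]
bigbrass [541.2 257.7]
meas [356.3 254.2]
scene collar [517. 169.]
scene tubetop [521.1 165.6]
scene neckB [ 503.2 -119.4]
scene turqtop [428.5 148.1]
```

View pics/crop.png

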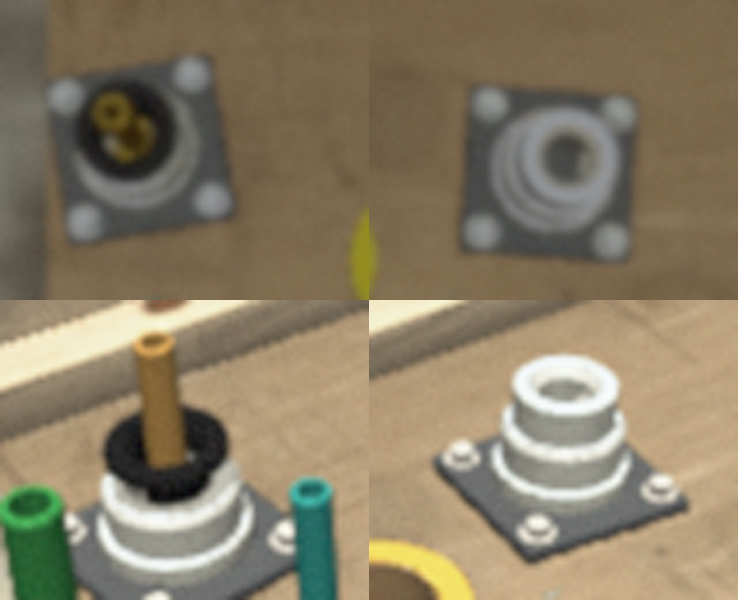

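The crops confirm the tube top at about (522,165) and socket B at about (505,-122). The two views agree to within 4 mm. I'll go above B first and check it with the wrist camera.

```bash
python3 -m handwheel '[{"x":0.12,"y":0.21},{"x":0.12,"y":0.21},{"x":0.12,"y":0.21},{"x":0.12,"y":0.21},{"x":0.12,"y":0.21},{"x":0.12,"y":0.21},{"x":0.12,"y":0.21},{"x":0.12,"y":0.21}]' && python3 -m handwheel '[{"x":0.12,"y":0.20},{"x":0.12,"y":0.20},{"x":0.12,"y":0.20},{"x":0},{"x":0},{"x":0},{"x":0},{"x":0}]' -0.4
python3 - <<'E'
from h import *
P=arm.camera_params("wrist");i=arm.get_image("wrist")
np.save("pB.npy",P,allow_pickle=True);cv2.imwrite("pics/wB.png",i[...,::-1])
cv2.imwrite("pics/wB_v.png",cv2.resize(i[...,::-1],(768,576)));print(P);s=arm.read_state();print(s["joints"],s["position"],s["ee_rot"])
E
```

```text
{'K': array([[297.31863964,   0.        , 253.03068684],
       [  0.        , 297.31863964, 187.9571256 ],
       [  0.        ,   0.        ,   1.        ]]), 'position': array([ 168.02512322, -606.92572067,  372.639744  ]), 'orientation': array([0.54677096, 0.82255406, 0.13059417, 0.08597381])}
[-9.14378838e-01  3.85383615e-01  6.91626349e-03 -3.39538501e-04
 -1.19394650e+00 -2.58624686e-01] [ 241.97388248 -575.78843224  230.46328114] [-1.97526175e-01  9.80297267e-01  7.95287125e-04 -2.15675026e-04]invalid input at $[0]: expected keys x, y, z, ax, ay, az
```

View pics/wB_v.png

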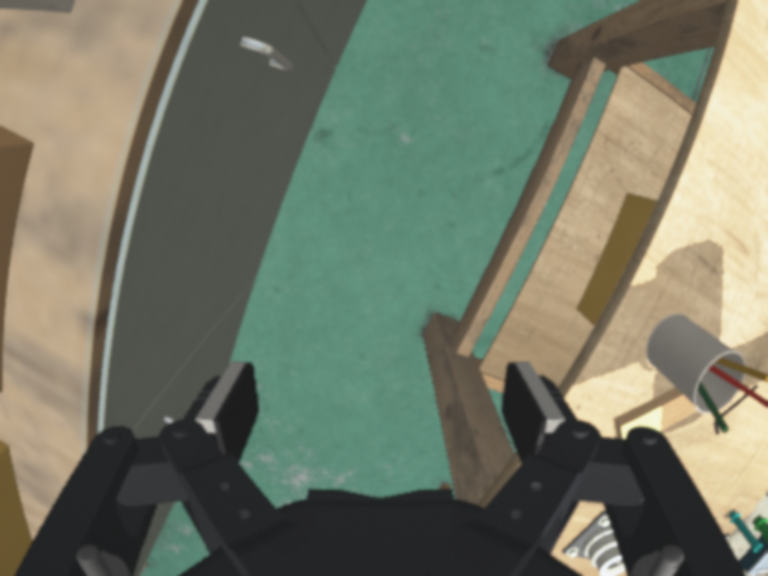

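The move was refused because every row needs all six keys. The wrist view is from the start pose: fingers at (240,400) and (530,400), and the floor below.

```bash
python3 -m handwheel '[{"x":0.12,"y":0.21,"z":0,"ax":0,"ay":0,"az":0},{"x":0.12,"y":0.21,"z":0,"ax":0,"ay":0,"az":0},{"x":0.12,"y":0.21,"z":0,"ax":0,"ay":0,"az":0},{"x":0.12,"y":0.21,"z":0,"ax":0,"ay":0,"az":0},{"x":0.12,"y":0.21,"z":0,"ax":0,"ay":0,"az":0},{"x":0.12,"y":0.21,"z":0,"ax":0,"ay":0,"az":0},{"x":0.12,"y":0.21,"z":0,"ax":0,"ay":0,"az":0},{"x":0.12,"y":0.21,"z":0,"ax":0,"ay":0,"az":0}]' && python3 -m handwheel '[{"x":0.12,"y":0.20,"z":0,"ax":0,"ay":0,"az":0},{"x":0.12,"y":0.20,"z":0,"ax":0,"ay":0,"az":0},{"x":0.12,"y":0.20,"z":0,"ax":0,"ay":0,"az":0},{"x":0,"y":0,"z":0,"ax":0,"ay":0,"az":0},{"x":0,"y":0,"z":0,"ax":0,"ay":0,"az":0},{"x":0,"y":0,"z":0,"ax":0,"ay":0,"az":0},{"x":0,"y":0,"z":0,"ax":0,"ay":0,"az":0},{"x":0,"y":0,"z":0,"ax":0,"ay":0,"az":0}]' -0.4
python3 - <<'E'
from h import *
P=arm.camera_params("wrist");i=arm.get_image("wrist")
np.save("pB.npy",P,allow_pickle=True);cv2.imwrite("pics/wB.png",i[...,::-1])
cv2.imwrite("pics/wB_v2.png",cv2.resize(i[...,::-1],(768,576)));s=arm.read_state();print(s["joints"],s["position"],s["ee_rot"],s["contact_force"],s["gripper_width"])
E
```

```text
clock: 0.95
position: [434.6, -238.3, 231.3]
ee_rot: [-0.198, 0.98, 0.0, 0.0]
contact_force: [1.7, -0.7, 0.0]
gripper_width: 85.7
grasp_force: 0.0
clock: 1.75
position: [505.6, -121.2, 231.4]
ee_rot: [-0.197, 0.98, -0.0, 0.0]
contact_force: [0.3, -0.1, -0.3]
gripper_width: 25.8
grasp_force: 0.0
[ 7.73590524e-02  2.05839710e-01 -2.46737333e-01 -3.49175631e-05
 -1.11810838e+00 -1.25202866e+00] [ 505.6936122 -121.0717718  231.4231415] [-1.96763437e-01  9.80450991e-01  8.90923805e-06  5.69401853e-05] [ 0.58934702  0.57600795 -0.31436106] 25.495160276185864
```

View pics/wB_v2.png

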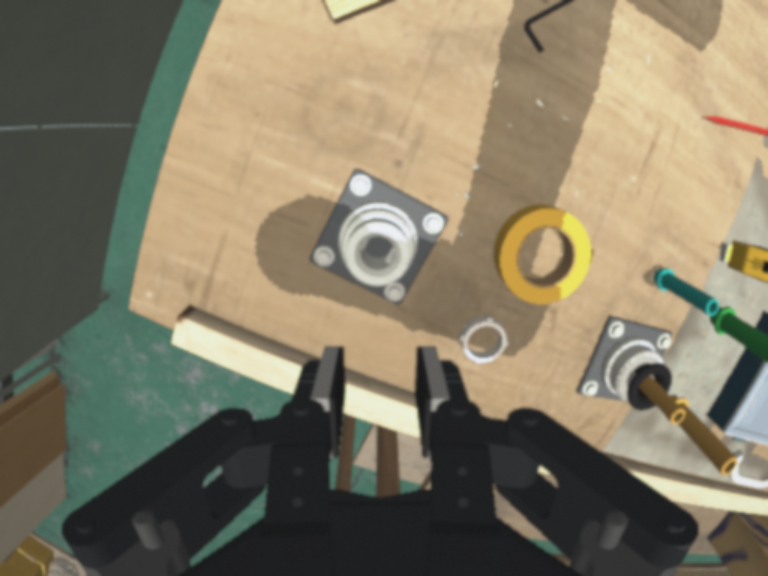

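The wrist view shows socket B's mouth at (379,251). Its base screws are at (360,185), (433,223), (395,292) and (324,256). A's tube and collar are at far right: collar about (648,385), tube top (679,411).

```bash
python3 - <<'E'
from h import *
P=np.load("pB.npy",allow_pickle=True).item()
q=lambda u,v,z:onz("wrist",(u/1.5,v/1.5),z,P)
print(q(379,251,60),q(379,251,58),np.mean([q(*p,12) for p in [(360,185),(433,223),(395,292),(324,256)]],0))
print("A",q(679,411,110),q(647,384,60),np.mean([q(*p,12) for p in [(616,329),(664,340),(590,388)]],0),"nut",q(484,340,7),"tape",q(545,254,25))
E
```

```text
[ 504.  -122.3] [ 504.5 -122.1] [ 506.475 -122.3  ]
A [518.9 164. ] [521.7 158.7] [513.8        152.33333333] nut [556.3   4.8] tape [459.3  10.9]
```

```bash
python3 -m handwheel '[{"x":0.012,"y":0.204,"z":0,"ax":0,"ay":0,"az":0},{"x":0.012,"y":0.204,"z":0,"ax":0,"ay":0,"az":0},{"x":0.012,"y":0.204,"z":0,"ax":0,"ay":0,"az":0},{"x":0.012,"y":0.204,"z":0,"ax":0,"ay":0,"az":0},{"x":0.012,"y":0.204,"z":0,"ax":0,"ay":0,"az":0},{"x":0.012,"y":0.204,"z":0,"ax":0,"ay":0,"az":0},{"x":0.012,"y":0.204,"z":0,"ax":0,"ay":0,"az":0},{"x":0,"y":0,"z":0,"ax":0,"ay":0,"az":0}]' && python3 -m handwheel '[{"x":0,"y":0,"z":-0.1,"ax":0,"ay":0,"az":0},{"x":0,"y":0,"z":-0.1,"ax":0,"ay":0,"az":0},{"x":0,"y":0,"z":-0.1,"ax":0,"ay":0,"az":0},{"x":0,"y":0,"z":-0.1,"ax":0,"ay":0,"az":0},{"x":0,"y":0,"z":0,"ax":0,"ay":0,"az":0},{"x":0,"y":0,"z":0,"ax":0,"ay":0,"az":0},{"x":0,"y":0,"z":0,"ax":0,"ay":0,"az":0},{"x":0,"y":0,"z":0,"ax":0,"ay":0,"az":0}]'
python3 - <<'E'
from h import *
P=arm.camera_params("wrist");i=arm.get_image("wrist")
np.save("pA.npy",P,allow_pickle=True);cv2.imwrite("pics/wA.png",i[...,::-1])
cv2.imwrite("pics/wA_v.png",cv2.resize(i[...,::-1],(768,576)));s=arm.read_state();print(s["joints"],s["position"])
E
```

```text
clock: 2.6
position: [523.5, 168.8, 231.1]
ee_rot: [-0.199, 0.98, 0.0, 0.0]
contact_force: [0.1, -0.9, -0.3]
gripper_width: 25.5
grasp_force: 0.0
clock: 3.4
position: [523.6, 165.6, 152.6]
ee_rot: [-0.198, 0.98, 0.0, 0.001]
contact_force: [0.1, -0.3, 0.0]
gripper_width: 25.7
grasp_force: 0.0
[ 6.01817349e-01  3.27138548e-01 -2.93814366e-01  1.52180011e-04
 -9.47642675e-01 -1.77495338e+00] [523.45929029 165.61188925 152.45377834]
```

View pics/wA_v.png

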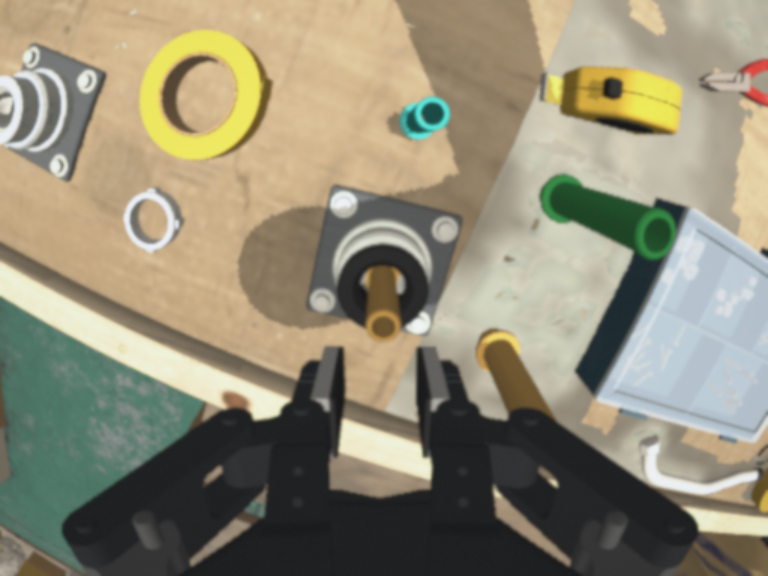

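The wrist view over A shows the tube top at (383,326), the collar centre at (384,284), and the big brass tube to the right with its foot at (498,347).

```bash
python3 - <<'E'
from h import *
P=np.load("pA.npy",allow_pickle=True).item()
q=lambda u,v,z:onz("wrist",(u/1.5,v/1.5),z,P)
print("tube",q(383,326,110),"collar",q(383.5,284.5,60),"base",np.mean([q(*p,12) for p in [(344,205),(445,229),(322,301),(418,322)]],0))
print("big foot",q(498,347,14),"green foot",q(562,198,14),"turq",q(412,122,12))
s=arm.read_state();Rt=R.from_quat(s["ee_rot"]).as_matrix();print(Rt.round(3))
for b in [q(498,347,14),q(562,198,14)]: print((Rt.T[:2,:2]@(b-[522,165])))
E
```

```text
tube [523.8 167.4] collar [520.7 166.8] base [523.625 167.525]
big foot [546.5 267.6] green foot [432.7 259.4] turq [430.4 148.3]
[[-0.922 -0.387  0.002]
 [-0.387  0.922  0.001]
 [-0.002  0.    -1.   ]]
[-62.32873207  85.10060172]
[ 45.76347663 121.62051873]
```

```bash
python3 -m handwheel '[{"x":-0.003,"y":0.004,"z":-0.05,"ax":0,"ay":0,"az":0},{"x":0,"y":0,"z":-0.05,"ax":0,"ay":0,"az":0},{"x":0,"y":0,"z":-0.06,"ax":0,"ay":0,"az":0},{"x":0,"y":0,"z":-0.06,"ax":0,"ay":0,"az":0},{"x":0,"y":0,"z":-0.06,"ax":0,"ay":0,"az":0},{"x":0,"y":0,"z":-0.06,"ax":0,"ay":0,"az":0},{"x":0,"y":0,"z":-0.06,"ax":0,"ay":0,"az":0},{"x":0,"y":0,"z":0,"ax":0,"ay":0,"az":0}]' && python3 -m handwheel '[{"x":0,"y":0,"z":-0.01,"ax":0,"ay":0,"az":0},{"x":0,"y":0,"z":-0.01,"ax":0,"ay":0,"az":0},{"x":0,"y":0,"z":-0.01,"ax":0,"ay":0,"az":0},{"x":0,"y":0,"z":-0.01,"ax":0,"ay":0,"az":0},{"x":0,"y":0,"z":0,"ax":0,"ay":0,"az":0},{"x":0,"y":0,"z":0,"ax":0,"ay":0,"az":0},{"x":0,"y":0,"z":0,"ax":0,"ay":0,"az":0},{"x":0,"y":0,"z":0,"ax":0,"ay":0,"az":0}]'
```

```text
clock: 4.25
position: [521.1, 165.5, 69.1]
ee_rot: [-0.197, 0.98, -0.001, -0.002]
contact_force: [-1.1, -0.9, 0.4]
gripper_width: 25.5
grasp_force: 0.0
clock: 5.05
position: [522.4, 166.3, 63.4]
ee_rot: [-0.198, 0.98, 0.0, 0.0]
contact_force: [0.8, 0.1, -0.1]
gripper_width: 25.6
grasp_force: 0.0
```

```bash
python3 -m handwheel '[{"x":0,"y":0,"z":-0.005,"ax":0,"ay":0,"az":0},{"x":0,"y":0,"z":-0.005,"ax":0,"ay":0,"az":0},{"x":0,"y":0,"z":-0.005,"ax":0,"ay":0,"az":0},{"x":0,"y":0,"z":-0.005,"ax":0,"ay":0,"az":0},{"x":0,"y":0,"z":0,"ax":0,"ay":0,"az":0},{"x":0,"y":0,"z":0,"ax":0,"ay":0,"az":0},{"x":0,"y":0,"z":0,"ax":0,"ay":0,"az":0},{"x":0,"y":0,"z":0,"ax":0,"ay":0,"az":0}]'
```

```text
clock: 5.85
position: [522.3, 166.2, 59.5]
ee_rot: [-0.198, 0.98, 0.0, 0.0]
contact_force: [-1.0, -1.3, 4.2]
gripper_width: 25.6
grasp_force: 2.0
```

```bash
python3 -m handwheel '[{"x":0,"y":0,"z":-0.005,"ax":0,"ay":0,"az":0},{"x":0,"y":0,"z":-0.005,"ax":0,"ay":0,"az":0},{"x":0,"y":0,"z":-0.005,"ax":0,"ay":0,"az":0},{"x":0,"y":0,"z":-0.005,"ax":0,"ay":0,"az":0},{"x":0,"y":0,"z":0,"ax":0,"ay":0,"az":0},{"x":0,"y":0,"z":0,"ax":0,"ay":0,"az":0},{"x":0,"y":0,"z":0,"ax":0,"ay":0,"az":0},{"x":0,"y":0,"z":0,"ax":0,"ay":0,"az":0}]'
python3 - <<'E'
from h import *
i=arm.get_image("scene");cv2.imwrite("pics/s2.png",i[...,::-1])
o=cv2.imread("pics/scene.png")
def top(im):
    h=cv2.cvtColor(im[150:200,163:186],cv2.COLOR_BGR2HSV);m=cv2.inRange(h,(10,110,60),(25,255,255));ys,xs=np.nonzero(m);return ys.min()+150,xs[ys<ys.min()+6].mean()+163,len(ys)
print(top(o),top(i[...,::-1]),proj("scene",(522,166,110)),proj("scene",(522,166,124)))
E
```

```text
clock: 6.65
position: [522.3, 166.2, 55.8]
ee_rot: [-0.198, 0.98, -0.0, 0.0]
contact_force: [-3.8, 1.1, 6.3]
gripper_width: 25.4
grasp_force: 3.5
(np.int64(152), np.float64(165.0), 256) (np.int64(168), np.float64(176.13333333333333), 124) [174.3 169.2] [173.5 162.9]
```

```bash
python3 -m handwheel '[{"x":0,"y":0,"z":-0.005,"ax":0,"ay":0,"az":0},{"x":0,"y":0,"z":0,"ax":0,"ay":0,"az":0},{"x":0,"y":0,"z":0,"ax":0,"ay":0,"az":0},{"x":0,"y":0,"z":0,"ax":0,"ay":0,"az":0},{"x":0,"y":0,"z":0,"ax":0,"ay":0,"az":0},{"x":0,"y":0,"z":0,"ax":0,"ay":0,"az":0},{"x":0,"y":0,"z":0,"ax":0,"ay":0,"az":0},{"x":0,"y":0,"z":0,"ax":0,"ay":0,"az":0}]'
python3 - <<'E'
from h import *
i=arm.get_image("scene")[...,::-1];w=arm.get_image("wrist")[...,::-1]
c=cv2.resize(i[110:220,120:230],(400,400),interpolation=2);d=cv2.resize(w[150:300,180:330],(400,400),interpolation=2)
cv2.imwrite("pics/p3.png",np.hstack([c,d]))
E
```

```text
clock: 7.5
position: [522.3, 166.2, 54.9]
ee_rot: [-0.198, 0.98, -0.0, 0.0]
contact_force: [-2.7, -0.2, 7.1]
gripper_width: 25.5
grasp_force: 3.9
```

View pics/p3.png

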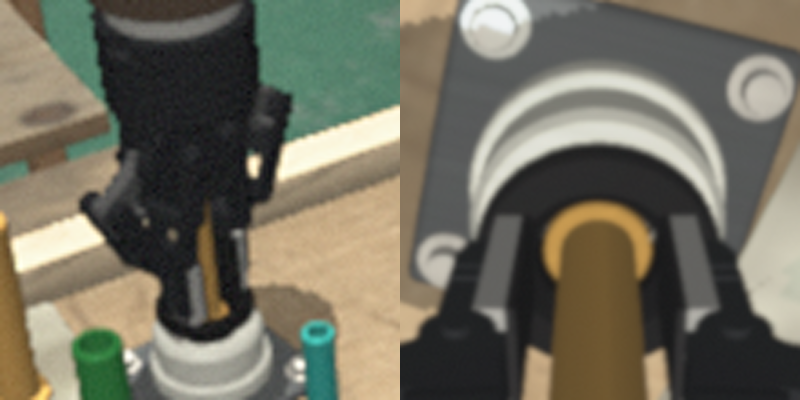

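The collar is about 4.6 mm in at 7 N. The wrist crop shows the tube's ring up at the collar hole, so it has sprung. I'll raise to the upper third, wait, and grip.

```bash
python3 -m handwheel '[{"x":0,"y":0,"z":0,"ax":0,"ay":0,"az":0},{"x":0,"y":0,"z":0.03,"ax":0,"ay":0,"az":0},{"x":0,"y":0,"z":0.04,"ax":0,"ay":0,"az":0},{"x":0,"y":0,"z":0.04,"ax":0,"ay":0,"az":0},{"x":0,"y":0,"z":0.045,"ax":0,"ay":0,"az":0},{"x":0,"y":0,"z":0,"ax":0,"ay":0,"az":0},{"x":0,"y":0,"z":0,"ax":0,"ay":0,"az":0},{"x":0,"y":0,"z":0,"ax":0,"ay":0,"az":0}]'
python3 - <<'E'
from h import *
i=arm.get_image("scene")[...,::-1];w=arm.get_image("wrist")[...,::-1]
c=cv2.resize(i[110:220,120:230],(400,400),interpolation=2);d=cv2.resize(w[150:300,180:330],(400,400),interpolation=2)
cv2.imwrite("pics/p4.png",np.hstack([c,d]))
E
```

```text
clock: 8.4
position: [522.1, 166.1, 85.0]
ee_rot: [-0.197, 0.98, -0.0, -0.0]
contact_force: [0.2, -0.0, 0.5]
gripper_width: 25.3
grasp_force: 0.0
```

View pics/p4.png

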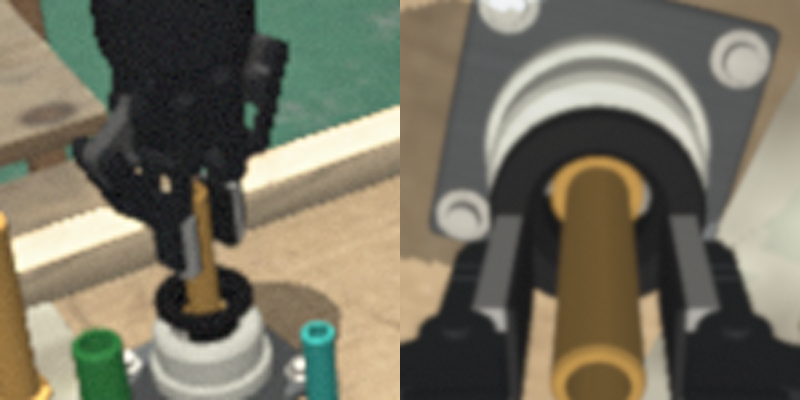

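The tube has sprung free: its top is at scene row ~160, the ring shows in the collar hole, and it sits centred between the pads. Gripping and starting to lift gently.

```bash
python3 -m handwheel '[{"x":0,"y":0,"z":0,"ax":0,"ay":0,"az":0},{"x":0,"y":0,"z":0,"ax":0,"ay":0,"az":0},{"x":0,"y":0,"z":0,"ax":0,"ay":0,"az":0},{"x":0,"y":0,"z":0,"ax":0,"ay":0,"az":0},{"x":0,"y":0,"z":0,"ax":0,"ay":0,"az":0},{"x":0,"y":0,"z":0,"ax":0,"ay":0,"az":0},{"x":0,"y":0,"z":0.005,"ax":0,"ay":0,"az":0},{"x":0,"y":0,"z":0.005,"ax":0,"ay":0,"az":0}]' -1 && python3 -m handwheel '[{"x":0,"y":0,"z":0.005,"ax":0,"ay":0,"az":0},{"x":0,"y":0,"z":0,"ax":0,"ay":0,"az":0},{"x":0,"y":0,"z":0,"ax":0,"ay":0,"az":0},{"x":0,"y":0,"z":0,"ax":0,"ay":0,"az":0},{"x":0,"y":0,"z":0,"ax":0,"ay":0,"az":0},{"x":0,"y":0,"z":0,"ax":0,"ay":0,"az":0},{"x":0,"y":0,"z":0,"ax":0,"ay":0,"az":0},{"x":0,"y":0,"z":0,"ax":0,"ay":0,"az":0}]'
```

```text
clock: 9.3
position: [522.3, 166.2, 87.3]
ee_rot: [-0.198, 0.98, -0.0, -0.0]
contact_force: [0.4, -0.3, -1.0]
gripper_width: 14.8
grasp_force: 58.4
clock: 10.1
position: [522.3, 166.2, 88.3]
ee_rot: [-0.198, 0.98, -0.0, -0.0]
contact_force: [-0.3, -0.1, -0.9]
gripper_width: 14.4
grasp_force: 58.4
```

```bash
python3 -m handwheel '[{"x":0,"y":0,"z":0.04,"ax":0,"ay":0,"az":0},{"x":0,"y":0,"z":0.06,"ax":0,"ay":0,"az":0},{"x":0,"y":0,"z":0.08,"ax":0,"ay":0,"az":0},{"x":0,"y":0,"z":0.08,"ax":0,"ay":0,"az":0},{"x":0,"y":0,"z":0.08,"ax":0,"ay":0,"az":0},{"x":0,"y":0,"z":0.08,"ax":0,"ay":0,"az":0},{"x":0,"y":0,"z":0.06,"ax":0,"ay":0,"az":0},{"x":0,"y":0,"z":0,"ax":0,"ay":0,"az":0}]' && python3 -m handwheel '[{"x":-0.011,"y":-0.18,"z":0,"ax":0,"ay":0,"az":0},{"x":-0.011,"y":-0.18,"z":0,"ax":0,"ay":0,"az":0},{"x":-0.011,"y":-0.18,"z":0,"ax":0,"ay":0,"az":0},{"x":-0.011,"y":-0.18,"z":0,"ax":0,"ay":0,"az":0},{"x":-0.011,"y":-0.18,"z":0,"ax":0,"ay":0,"az":0},{"x":-0.011,"y":-0.18,"z":0,"ax":0,"ay":0,"az":0},{"x":-0.011,"y":-0.18,"z":0,"ax":0,"ay":0,"az":0},{"x":-0.011,"y":-0.18,"z":0,"ax":0,"ay":0,"az":0}]' && python3 -m handwheel '[{"x":0,"y":0,"z":-0.05,"ax":0,"ay":0,"az":0},{"x":0,"y":0,"z":-0.05,"ax":0,"ay":0,"az":0},{"x":0,"y":0,"z":-0.05,"ax":0,"ay":0,"az":0},{"x":0,"y":0,"z":-0.05,"ax":0,"ay":0,"az":0},{"x":0,"y":0,"z":-0.05,"ax":0,"ay":0,"az":0},{"x":0,"y":0,"z":0,"ax":0,"ay":0,"az":0},{"x":0,"y":0,"z":0,"ax":0,"ay":0,"az":0},{"x":0,"y":0,"z":0,"ax":0,"ay":0,"az":0}]'
python3 - <<'E'
from h import *
Pw=arm.camera_params("wrist");np.save("pB3.npy",Pw,allow_pickle=True);w=arm.get_image("wrist")[...,::-1];i=arm.get_image("scene")[...,::-1]
print(arm.read_state()["position"],proj("scene",(504.8,-122.3,60)))
c=cv2.resize(i[80:190,250:360],(400,400),interpolation=2);d=cv2.resize(w[120:300,165:345],(400,400),interpolation=2)
cv2.imwrite("pics/p5.png",np.hstack([c,d]))
E
```

```text
clock: 10.9
position: [523.5, 166.9, 187.0]
ee_rot: [-0.198, 0.98, 0.001, 0.003]
contact_force: [0.5, 0.1, -0.3]
gripper_width: 14.7
grasp_force: 58.4
clock: 11.7
position: [504.0, -123.1, 183.8]
ee_rot: [-0.198, 0.98, 0.0, -0.001]
contact_force: [0.3, 0.7, -0.2]
gripper_width: 14.3
grasp_force: 58.5
clock: 12.5
position: [505.2, -121.6, 134.8]
ee_rot: [-0.198, 0.98, -0.0, 0.001]
contact_force: [-0.4, 0.0, -1.2]
gripper_width: 14.4
grasp_force: 58.6
[ 505.14814623 -121.68989433  134.88219209] [303.3 148.6]
```

View pics/p5.png

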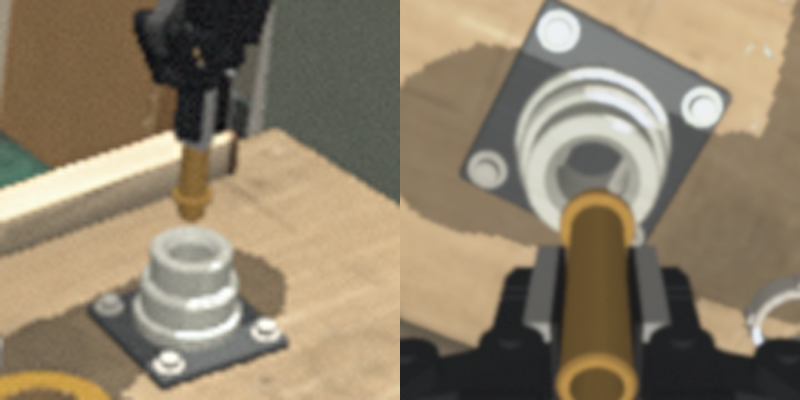

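The tube is held upright over the socket. In the wrist crop the mouth centre is about (595,178) and the tube's ring is about (598,222).

```bash
python3 - <<'E'
from h import *
P=np.load("pB3.npy",allow_pickle=True).item()
f=lambda u,v,z:onz("wrist",(165+(u-400)*.45,120+v*.45),z,P)
print("mouth",f(595,178,60),"ring",f(598,222,96),"top",f(597,385,174),"base",np.mean([f(*p,12) for p in[(558,31),(703,106),(487,170)]],0),"diag",(f(703,106,12)+f(487,170,12))/2)
print("ring z variants",f(598,222,92),f(598,222,100))
E
```

```text
mouth [ 505.6 -121.7] ring [ 505.9 -120.5] top [ 506.1 -120.8] base [ 493.93333333 -132.56666667] diag [ 506.   -122.35]
ring z variants [ 507.5 -119.8] [ 504.2 -121.2]
```

```bash
python3 -m handwheel '[{"x":0,"y":-0.004,"z":-0.03,"ax":0,"ay":0,"az":0},{"x":0,"y":0,"z":-0.03,"ax":0,"ay":0,"az":0},{"x":0,"y":0,"z":-0.03,"ax":0,"ay":0,"az":0},{"x":0,"y":0,"z":-0.02,"ax":0,"ay":0,"az":0},{"x":0,"y":0,"z":-0.02,"ax":0,"ay":0,"az":0},{"x":0,"y":0,"z":-0.02,"ax":0,"ay":0,"az":0},{"x":0,"y":0,"z":0,"ax":0,"ay":0,"az":0},{"x":0,"y":0,"z":0,"ax":0,"ay":0,"az":0}]' && python3 -m handwheel '[{"x":0,"y":0,"z":-0.01,"ax":0,"ay":0,"az":0},{"x":0,"y":0,"z":-0.01,"ax":0,"ay":0,"az":0},{"x":0,"y":0,"z":-0.01,"ax":0,"ay":0,"az":0},{"x":0,"y":0,"z":-0.01,"ax":0,"ay":0,"az":0},{"x":0,"y":0,"z":-0.01,"ax":0,"ay":0,"az":0},{"x":0,"y":0,"z":0,"ax":0,"ay":0,"az":0},{"x":0,"y":0,"z":0,"ax":0,"ay":0,"az":0},{"x":0,"y":0,"z":0,"ax":0,"ay":0,"az":0}]'
```

```text
clock: 13.4
position: [504.8, -122.6, 104.3]
ee_rot: [-0.198, 0.98, -0.0, -0.0]
contact_force: [0.3, 0.2, -1.2]
gripper_width: 14.3
grasp_force: 58.6
clock: 14.2
position: [504.8, -122.6, 94.4]
ee_rot: [-0.198, 0.98, -0.0, 0.0]
contact_force: [-0.2, 0.3, -1.4]
gripper_width: 14.8
grasp_force: 58.6
```

```bash
python3 -m handwheel '[{"x":0,"y":0,"z":-0.006,"ax":0,"ay":0,"az":0},{"x":0,"y":0,"z":-0.006,"ax":0,"ay":0,"az":0},{"x":0,"y":0,"z":-0.006,"ax":0,"ay":0,"az":0},{"x":0,"y":0,"z":-0.006,"ax":0,"ay":0,"az":0},{"x":0,"y":0,"z":-0.006,"ax":0,"ay":0,"az":0},{"x":0,"y":0,"z":-0.006,"ax":0,"ay":0,"az":0},{"x":0,"y":0,"z":0,"ax":0,"ay":0,"az":0},{"x":0,"y":0,"z":0,"ax":0,"ay":0,"az":0}]'
```

```text
clock: 15.0
position: [504.7, -122.9, 87.1]
ee_rot: [-0.198, 0.98, -0.0, -0.0]
contact_force: [0.7, -3.4, -1.0]
gripper_width: 14.6
grasp_force: 58.4
```

A small side force of -3.4 N in y, so the bore is guiding the ring. I'll ease over 1 mm in -y and continue.

```bash
python3 -m handwheel '[{"x":0,"y":-0.005,"z":0,"ax":0,"ay":0,"az":0},{"x":0,"y":0,"z":-0.005,"ax":0,"ay":0,"az":0},{"x":0,"y":0,"z":-0.005,"ax":0,"ay":0,"az":0},{"x":0,"y":0,"z":-0.005,"ax":0,"ay":0,"az":0},{"x":0,"y":0,"z":-0.005,"ax":0,"ay":0,"az":0},{"x":0,"y":0,"z":0,"ax":0,"ay":0,"az":0},{"x":0,"y":0,"z":0,"ax":0,"ay":0,"az":0},{"x":0,"y":0,"z":0,"ax":0,"ay":0,"az":0}]'
```

```text
clock: 15.8
position: [505.3, -123.6, 83.6]
ee_rot: [-0.198, 0.98, -0.0, 0.001]
contact_force: [0.0, -0.6, 4.3]
gripper_width: 14.5
grasp_force: 59.1
```

```bash
python3 -m handwheel '[{"x":0,"y":0,"z":-0.005,"ax":0,"ay":0,"az":0},{"x":0,"y":0,"z":0,"ax":0,"ay":0,"az":0},{"x":0,"y":0,"z":0,"ax":0,"ay":0,"az":0},{"x":0,"y":0,"z":0,"ax":0,"ay":0,"az":0},{"x":0,"y":0,"z":0,"ax":0,"ay":0,"az":0},{"x":0,"y":0,"z":0,"ax":0,"ay":0,"az":0},{"x":0,"y":0,"z":0,"ax":0,"ay":0,"az":0},{"x":0,"y":0,"z":0,"ax":0,"ay":0,"az":0}]'
```

```text
clock: 16.6
position: [505.5, -123.5, 82.6]
ee_rot: [-0.198, 0.98, -0.0, 0.001]
contact_force: [0.3, -0.3, 5.2]
gripper_width: 14.4
grasp_force: 59.3
```

```bash
python3 -m handwheel '[{"x":0,"y":0,"z":-0.005,"ax":0,"ay":0,"az":0},{"x":0,"y":0,"z":0,"ax":0,"ay":0,"az":0},{"x":0,"y":0,"z":0,"ax":0,"ay":0,"az":0},{"x":0,"y":0,"z":0,"ax":0,"ay":0,"az":0},{"x":0,"y":0,"z":0,"ax":0,"ay":0,"az":0},{"x":0,"y":0,"z":0,"ax":0,"ay":0,"az":0},{"x":0,"y":0,"z":0,"ax":0,"ay":0,"az":0},{"x":0,"y":0,"z":0,"ax":0,"ay":0,"az":0}]'
```

```text
clock: 17.4
position: [505.5, -123.5, 81.5]
ee_rot: [-0.198, 0.98, -0.0, 0.001]
contact_force: [1.0, 0.2, 4.8]
gripper_width: 14.8
grasp_force: 59.4
```

```bash
python3 -m handwheel '[{"x":0,"y":0,"z":-0.005,"ax":0,"ay":0,"az":0},{"x":0,"y":0,"z":0,"ax":0,"ay":0,"az":0},{"x":0,"y":0,"z":0,"ax":0,"ay":0,"az":0},{"x":0,"y":0,"z":0,"ax":0,"ay":0,"az":0},{"x":0,"y":0,"z":0,"ax":0,"ay":0,"az":0},{"x":0,"y":0,"z":0,"ax":0,"ay":0,"az":0},{"x":0,"y":0,"z":0,"ax":0,"ay":0,"az":0},{"x":0,"y":0,"z":0,"ax":0,"ay":0,"az":0}]'
```

```text
clock: 18.2
position: [505.5, -123.5, 80.5]
ee_rot: [-0.198, 0.98, -0.0, 0.001]
contact_force: [0.3, 0.1, 4.5]
gripper_width: 14.5
grasp_force: 59.4
```

```bash
python3 -m handwheel '[{"x":0,"y":0,"z":-0.005,"ax":0,"ay":0,"az":0},{"x":0,"y":0,"z":0,"ax":0,"ay":0,"az":0},{"x":0,"y":0,"z":0,"ax":0,"ay":0,"az":0},{"x":0,"y":0,"z":0,"ax":0,"ay":0,"az":0},{"x":0,"y":0,"z":0,"ax":0,"ay":0,"az":0},{"x":0,"y":0,"z":0,"ax":0,"ay":0,"az":0},{"x":0,"y":0,"z":0,"ax":0,"ay":0,"az":0},{"x":0,"y":0,"z":0,"ax":0,"ay":0,"az":0}]'
```

```text
clock: 19.0
position: [504.0, -123.5, 78.6]
ee_rot: [-0.197, 0.98, 0.0, -0.001]
contact_force: [0.3, -0.5, -3.0]
gripper_width: 14.7
grasp_force: 58.6
```

The ring has snapped through and the force dropped. Now the last 1.5–3 mm to the stop.

```bash
python3 -m handwheel '[{"x":0,"y":0,"z":-0.005,"ax":0,"ay":0,"az":0},{"x":0,"y":0,"z":0,"ax":0,"ay":0,"az":0},{"x":0,"y":0,"z":0,"ax":0,"ay":0,"az":0},{"x":0,"y":0,"z":0,"ax":0,"ay":0,"az":0},{"x":0,"y":0,"z":0,"ax":0,"ay":0,"az":0},{"x":0,"y":0,"z":0,"ax":0,"ay":0,"az":0},{"x":0,"y":0,"z":0,"ax":0,"ay":0,"az":0},{"x":0,"y":0,"z":0,"ax":0,"ay":0,"az":0}]'
```

```text
clock: 19.8
position: [504.5, -123.6, 78.1]
ee_rot: [-0.198, 0.98, 0.0, -0.0]
contact_force: [-0.9, 0.4, 0.3]
gripper_width: 14.3
grasp_force: 58.7
```

```bash
python3 -m handwheel '[{"x":0,"y":0,"z":-0.004,"ax":0,"ay":0,"az":0},{"x":0,"y":0,"z":0,"ax":0,"ay":0,"az":0},{"x":0,"y":0,"z":0,"ax":0,"ay":0,"az":0},{"x":0,"y":0,"z":0,"ax":0,"ay":0,"az":0},{"x":0,"y":0,"z":0,"ax":0,"ay":0,"az":0},{"x":0,"y":0,"z":0,"ax":0,"ay":0,"az":0},{"x":0,"y":0,"z":0,"ax":0,"ay":0,"az":0},{"x":0,"y":0,"z":0,"ax":0,"ay":0,"az":0}]'
```

```text
clock: 20.6
position: [505.0, -123.6, 77.4]
ee_rot: [-0.198, 0.98, -0.0, 0.0]
contact_force: [1.4, -0.4, -1.1]
gripper_width: 14.4
grasp_force: 58.7
```

```bash
python3 -m handwheel '[{"x":0,"y":0,"z":-0.004,"ax":0,"ay":0,"az":0},{"x":0,"y":0,"z":0,"ax":0,"ay":0,"az":0},{"x":0,"y":0,"z":0,"ax":0,"ay":0,"az":0},{"x":0,"y":0,"z":0,"ax":0,"ay":0,"az":0},{"x":0,"y":0,"z":0,"ax":0,"ay":0,"az":0},{"x":0,"y":0,"z":0,"ax":0,"ay":0,"az":0},{"x":0,"y":0,"z":0,"ax":0,"ay":0,"az":0},{"x":0,"y":0,"z":0,"ax":0,"ay":0,"az":0}]'
```

```text
clock: 21.4
position: [504.5, -123.5, 76.3]
ee_rot: [-0.198, 0.98, 0.0, -0.0]
contact_force: [0.3, 0.5, -4.7]
gripper_width: 14.4
grasp_force: 59.0
```

```bash
python3 -m handwheel '[{"x":0,"y":0,"z":-0.004,"ax":0,"ay":0,"az":0},{"x":0,"y":0,"z":0,"ax":0,"ay":0,"az":0},{"x":0,"y":0,"z":0,"ax":0,"ay":0,"az":0},{"x":0,"y":0,"z":0,"ax":0,"ay":0,"az":0},{"x":0,"y":0,"z":0,"ax":0,"ay":0,"az":0},{"x":0,"y":0,"z":0,"ax":0,"ay":0,"az":0},{"x":0,"y":0,"z":0,"ax":0,"ay":0,"az":0},{"x":0,"y":0,"z":0,"ax":0,"ay":0,"az":0}]'
```

```text
clock: 22.2
position: [504.7, -123.6, 75.7]
ee_rot: [-0.198, 0.98, -0.0, 0.0]
contact_force: [-0.8, -0.2, -0.9]
gripper_width: 14.3
grasp_force: 59.2
```

```bash
python3 -m handwheel '[{"x":0,"y":0,"z":-0.004,"ax":0,"ay":0,"az":0},{"x":0,"y":0,"z":0,"ax":0,"ay":0,"az":0},{"x":0,"y":0,"z":0,"ax":0,"ay":0,"az":0},{"x":0,"y":0,"z":0,"ax":0,"ay":0,"az":0},{"x":0,"y":0,"z":0,"ax":0,"ay":0,"az":0},{"x":0,"y":0,"z":0,"ax":0,"ay":0,"az":0},{"x":0,"y":0,"z":0,"ax":0,"ay":0,"az":0},{"x":0,"y":0,"z":0,"ax":0,"ay":0,"az":0}]'
```

```text
clock: 23.0
position: [504.7, -123.6, 74.9]
ee_rot: [-0.198, 0.98, -0.0, -0.0]
contact_force: [0.5, -0.5, -1.0]
gripper_width: 14.5
grasp_force: 59.2
```

```bash
python3 -m handwheel '[{"x":0,"y":0,"z":-0.004,"ax":0,"ay":0,"az":0},{"x":0,"y":0,"z":0,"ax":0,"ay":0,"az":0},{"x":0,"y":0,"z":0,"ax":0,"ay":0,"az":0},{"x":0,"y":0,"z":0,"ax":0,"ay":0,"az":0},{"x":0,"y":0,"z":-0.004,"ax":0,"ay":0,"az":0},{"x":0,"y":0,"z":0,"ax":0,"ay":0,"az":0},{"x":0,"y":0,"z":0,"ax":0,"ay":0,"az":0},{"x":0,"y":0,"z":0,"ax":0,"ay":0,"az":0}]'
```

```text
clock: 23.8
position: [505.2, -123.7, 74.6]
ee_rot: [-0.198, 0.98, -0.0, 0.001]
contact_force: [-1.8, 1.1, 9.9]
gripper_width: 14.5
grasp_force: 60.6
```

```bash
python3 -m handwheel '[{"x":0,"y":0,"z":-0.004,"ax":0,"ay":0,"az":0},{"x":0,"y":0,"z":0,"ax":0,"ay":0,"az":0},{"x":0,"y":0,"z":0,"ax":0,"ay":0,"az":0},{"x":0,"y":0,"z":0,"ax":0,"ay":0,"az":0},{"x":0,"y":0,"z":0,"ax":0,"ay":0,"az":0},{"x":0,"y":0,"z":0,"ax":0,"ay":0,"az":0},{"x":0,"y":0,"z":0,"ax":0,"ay":0,"az":0},{"x":0,"y":0,"z":0,"ax":0,"ay":0,"az":0}]'
```

```text
clock: 24.6
position: [505.3, -123.7, 74.5]
ee_rot: [-0.198, 0.98, -0.0, 0.001]
contact_force: [-3.1, 0.8, 15.0]
gripper_width: 14.8
grasp_force: 61.1
```

It is hard against the stop: 15 N with no further movement. I'll take off the pressure, open and withdraw.

```bash
python3 -m handwheel '[{"x":0,"y":0,"z":0.004,"ax":0,"ay":0,"az":0},{"x":0,"y":0,"z":0.004,"ax":0,"ay":0,"az":0},{"x":0,"y":0,"z":0,"ax":0,"ay":0,"az":0},{"x":0,"y":0,"z":0,"ax":0,"ay":0,"az":0},{"x":0,"y":0,"z":0,"ax":0,"ay":0,"az":0},{"x":0,"y":0,"z":0,"ax":0,"ay":0,"az":0},{"x":0,"y":0,"z":0,"ax":0,"ay":0,"az":0},{"x":0,"y":0,"z":0,"ax":0,"ay":0,"az":0}]' && python3 -m handwheel '[{"x":0,"y":0,"z":0,"ax":0,"ay":0,"az":0},{"x":0,"y":0,"z":0,"ax":0,"ay":0,"az":0},{"x":0,"y":0,"z":0,"ax":0,"ay":0,"az":0},{"x":0,"y":0,"z":0,"ax":0,"ay":0,"az":0},{"x":0,"y":0,"z":0,"ax":0,"ay":0,"az":0},{"x":0,"y":0,"z":0,"ax":0,"ay":0,"az":0},{"x":0,"y":0,"z":0,"ax":0,"ay":0,"az":0},{"x":0,"y":0,"z":0,"ax":0,"ay":0,"az":0}]' -0.2 && python3 -m handwheel '[{"x":0,"y":0,"z":0.02,"ax":0,"ay":0,"az":0},{"x":0,"y":0,"z":0.06,"ax":0,"ay":0,"az":0},{"x":0,"y":0,"z":0.1,"ax":0,"ay":0,"az":0},{"x":0,"y":0,"z":0.1,"ax":0,"ay":0,"az":0},{"x":0,"y":0,"z":0.1,"ax":0,"ay":0,"az":0},{"x":0,"y":0,"z":0.1,"ax":0,"ay":0,"az":0},{"x":0,"y":0,"z":0,"ax":0,"ay":0,"az":0},{"x":0,"y":0,"z":0,"ax":0,"ay":0,"az":0}]'
python3 - <<'E'
from h import *
i=arm.get_image("scene")[...,::-1];w=arm.get_image("wrist")[...,::-1]
c=cv2.resize(i[80:190,250:360],(400,400),interpolation=2);d=cv2.resize(w[100:300,155:355],(400,400),interpolation=2)
cv2.imwrite("pics/p6.png",np.hstack([c,d]))
for z in(100,109,112,114,119): print(z,(proj("scene",(505,-122.5,z))-[250,80])*400/110)
E
```

```text
clock: 25.4
position: [505.1, -123.6, 74.6]
ee_rot: [-0.198, 0.98, -0.0, 0.0]
contact_force: [-1.1, -0.7, 6.0]
gripper_width: 14.1
grasp_force: 59.7
clock: 26.2
position: [504.7, -123.6, 74.1]
ee_rot: [-0.198, 0.98, -0.0, 0.0]
contact_force: [0.1, -0.5, 0.2]
gripper_width: 34.2
grasp_force: 0.0
clock: 27.0
position: [504.8, -123.5, 170.9]
ee_rot: [-0.197, 0.98, 0.0, 0.001]
contact_force: [-0.2, 0.3, 0.0]
gripper_width: 34.3
grasp_force: 0.0
100 [198.18181818 189.81818182]
109 [199.27272727 176.        ]
112 [199.63636364 171.63636364]
114 [200.         168.36363636]
119 [200.36363636 160.72727273]
```

View pics/p6.png

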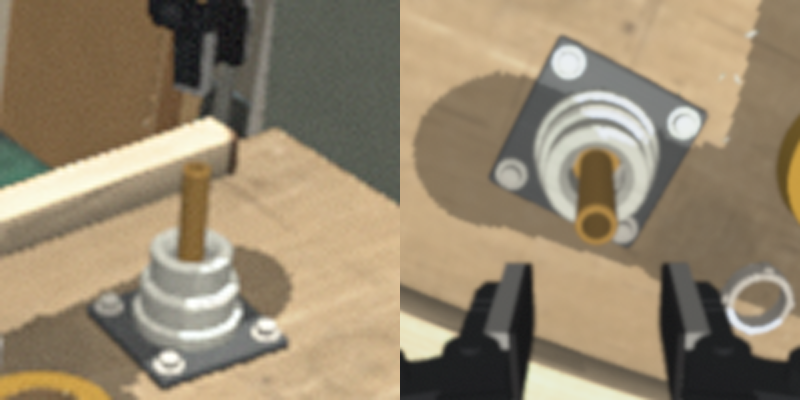

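The tube stands upright and free in the socket. Its top is at about (196,168), which is z ≈ 114 and puts the lower end at about 22 mm, matching the felt stop. The gripper is clear.

```bash
python3 -c "
from bench import arm
print(arm.job_done())"
```

```text
the job is handed in; nothing more can be done
None
```

The job is handed in: I freed the short brass tube with the collar and pushed it past the grip to the hard stop in the empty socket (15 N at most), then let go; I did not pull-test the lock, but the snap, the stop and the tube's final height all fit it being locked.

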